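# Rub down the sealing strip on a packed carton

## Robot

A 6-joint arm with a two-finger parallel gripper is mounted at the origin on the work surface. World frame = base frame: x ahead of the robot, y to its left, z up, the work surface at z = 0. Lengths are in m, angles in degrees, forces in N, time in s.
With the tool pointing down it reaches from about 0.25 to 0.725 m from the base axis. Payload 9.7 kg.
Tool frame: the origin (TCP) lies between the finger pads, 19 mm behind the fingertips; this is the grasp point; z points along the fingers, y is the line along which they close (so a half turn about z gives the same grasp; the last joint's range is limited). The gripper opens to 85 mm and grips with 20 to 120 N. Pads are 22 mm wide; open, the fingers measure 114 mm over their backs; the gripper's body (76 mm by 85 mm) begins 54 mm behind the grasp point. The pads swing forward as they close: fully open they stand 13 mm farther back than shut.
Start: joints at [67.724, 4.979, 10.078, 95.1, 0, 90], TCP at [0.208, 0.509, 0.25] pointing down, gripper open.
Joint ranges: [-179.16, 179.16], [-48.56, 103.87], [-65.8, 70.77], [-126.05, 130.52], [-82.76, 87.17], [-180, 180]. Speed limits (degrees/s): [127.2, 127.2, 147.25, 180, 180, 180].

## Interface

Orientations are given as [roll, pitch, yaw] about the fixed x, y, z axes, in that order (R = Rz(yaw) Ry(pitch) Rx(roll)).
In Python, from workcell import bot gives the robot as it stands.
- The arm moves only by the tool play_rows, never from a script. Its argument "steps" is a list that holds one entry, the list of rows, each a list of 4 numbers: the shift along the tool's x, y, z in m, then the turn about the tool's z in rad. In form: [[[tx, ty, tz, yaw], ...]]. A call has exactly 5 rows; each row shifts and turns the commanded pose from where the row before left it, along the tool's axes as they then stand; what a row does not reach is not made up. A row lasts 1/12 s, in which the tool goes at most 41.7 mm and 7.16 degrees, less where a joint would pass 70% of its speed; a pose out of reach is approached as far as the arm can. A call is refused whole if a number of a shift passes 0.0417 or a number of a turn 0.125, either way. A call with a gripper value outside its range is refused whole. "gripper" is the finger opening in m, from 0 to 0.0854, set as the call begins (left out, the last holds). The fingers move at their own pace and stop on an object; "squeeze" is the grip in N (left out, the last holds). Time passes only in rows, so rows that do not move let the fingers close, or fill a call up. It gives the time, the measured TCP pose, the force, the opening and the grip force at its end, in the units of the state.
- bot.get_obs(): the state, without advancing time (a new reading comes with each control period).
- bot.camera(name): name is "scene" or "top" or "wrist"; returns a dict with "img" (384x512x3 uint8, blue, green, red), "vfov" (degrees; the focal length in pixels is half the picture's height over the tangent of half this angle, whatever the lens; pixels are square), "cx", "cy" (the principal point, pixels), "xyz" and "attitude" of the camera in the world. Camera axes: x right, y down, z forward; pixel columns grow to the right and rows downward; lengths in m; the calibration is good to about 2 mm. A picture is of the moment at which its call begins. There is no depth.
- bot.job_done(): hands the job in; it is judged then, once.
The state is a dict: "time": time; "q": joint angles; "qd": joint speeds; "joint_efforts": joint torques, N m; "ee_pos": TCP position; "tcp_rot": TCP orientation; "wrist_force": force on the tool from outside, world axes, zero at the start; "torque": the same for the moment, N m; "opening": finger opening in m; "grasp_force": force on a finger pad.
Only numpy, scipy, OpenCV 4.12 (cv2) and the standard library are available. Lean on these libraries where they do the work, as an engineer would, in place of code of your own. Each camera call takes 0.05 s, during which the arm holds its last target. There are 200 camera calls.

## Task

Rub down the white sealing strip on the lid of the honey carton with your fingertips: come down lightly on the end of the strip beside the red tape dispenser and run along the strip to its other end in one stroke, keeping the fingertips on it all the way, then lift off clear. Press gently so the lid is not pushed far in; do not come close over the middle of the lid except in that stroke, do not pick up or shift the carton, and leave the dispenser and the jars where they stand.

Things in the scene. Friction and masses are not known exactly. Their poses are not given: they have to be found in the camera images.
- carton: brown cardboard carton, standing loose on the table, 1.2 to 1.9 kg in all, 160 x 280 mm (x, y) over its lid and 120 mm tall, with a white strip 44 mm wide running lengthwise along the middle of the lid (its own y) and a green printed band on each side of the strip; origin: centre of its underside, x across the carton, y along the strip, z up
- lid (a joint): how far the carton's lid is pushed in, m: 0 untouched, stop at 0.012. The lid springs back: it begins to give at about 1.3 N and then sinks about 1.4 mm per further newton, evenly wherever it is pressed, so that 0.010 (about 8 N) is too hard
- end_a (a point): middle of the strip's end at the carton's +y edge, on the strip's upper surface, 122 mm above the table (strip 2 mm thick on the lid, 280 mm from end to end)
- end_b (a point): middle of the strip's end at the carton's -y edge, on the strip's upper surface, 122 mm above the table
- strip_0: section 1 of 5 of the white sealing strip, 44 mm wide (x) and 56 mm long (y), the one that ends at end_a; origin: centre of its upper surface; z up
- strip_1: section 2 of 5 of the white sealing strip, 44 mm wide (x) and 56 mm long (y), next after strip_0; origin: centre of its upper surface; z up
- strip_2: section 3 of 5 of the white sealing strip, 44 mm wide (x) and 56 mm long (y), the middle one; origin: centre of its upper surface; z up
- strip_3: section 4 of 5 of the white sealing strip, 44 mm wide (x) and 56 mm long (y), next after strip_2; origin: centre of its upper surface; z up
- strip_4: section 5 of 5 of the white sealing strip, 44 mm wide (x) and 56 mm long (y), the one that ends at end_b; origin: centre of its upper surface; z up
- dispenser: loose red desk tape dispenser with a pale paper roll, 150 x 56 x 96 mm (x, y, z), 0.7 kg, about 80 mm beyond one end of the carton (centre to carton edge): the strip is rubbed from this end; origin: centre of its underside. To be left alone
- jar_0: loose full honey jar, dark brown with a pale paper label, black lid and gold disc, 62 mm in diameter, 85 mm tall; origin: centre of its underside. A bystander, to be left alone; it stands beyond the other end of the carton
- jar_1: loose full honey jar, dark brown with a pale paper label, black lid and gold disc, 62 mm in diameter, 85 mm tall; origin: centre of its underside. A bystander, to be left alone; it stands beside the carton's +x side
- jar_2: loose full honey jar, dark brown with a pale paper label, black lid and gold disc, 62 mm in diameter, 85 mm tall; origin: centre of its underside. A bystander, to be left alone; it stands beside the carton's +x side

How it is judged (in metres and radians):
On the way, in this order (a step that is already met when the one before it is completed fails the run):
1. the fingertips touch the strip at its end beside the dispenser (TCP within 35 mm of that end, seen from above) (((y of dispenser in the frame of carton above 0 m and contact force between the fingers and strip_0 above 0.4 N and horizontal distance between the grasp point and end_a below 0.035 m) or (y of dispenser in the frame of carton below 0 m and contact force between the fingers and strip_4 above 0.4 N and horizontal distance between the grasp point and end_b below 0.035 m))), for 0.05 s.
2. then they touch the second section from that end (((y of dispenser in the frame of carton above 0 m and contact force between the fingers and strip_1 above 0.4 N) or (y of dispenser in the frame of carton below 0 m and contact force between the fingers and strip_3 above 0.4 N))), for 0.05 s.
3. then the middle section (contact force between the fingers and strip_2 above 0.4 N), for 0.05 s.
4. then the fourth section (((y of dispenser in the frame of carton above 0 m and contact force between the fingers and strip_3 above 0.4 N) or (y of dispenser in the frame of carton below 0 m and contact force between the fingers and strip_1 above 0.4 N))), for 0.05 s.
5. then the far end of the strip (TCP within 35 mm of that end, seen from above) (((y of dispenser in the frame of carton above 0 m and contact force between the fingers and strip_4 above 0.4 N and horizontal distance between the grasp point and end_b below 0.035 m) or (y of dispenser in the frame of carton below 0 m and contact force between the fingers and strip_0 above 0.4 N and horizontal distance between the grasp point and end_a below 0.035 m))), for 0.05 s.
At the end, for the whole second after the job is handed in: The strip has been touched along its whole length, from the dispenser's end to the other; the lid has sprung back (within 2 mm), and the carton, the dispenser and the three jars stand upright within 20 mm of where they were (value of joint lid below 0.002 m and linear speed of carton below 0.01 m/s and distance of each of carton, dispenser, jar_0, jar_1, jar_2 from where it was at the start of the episode below 0.02 m and angle between carton's own z axis and vertical below 0.05 rad and angle between each of dispenser, jar_0, jar_1, jar_2's own z axis and vertical below 0.1 rad).
It fails at once if the lid is pushed in more than 10 mm (value of joint lid above 0.01 m).
It fails at once if the fingertips leave the strip on the way: the TCP is 36 to 55 mm above the strip (tips some 17 to 36 mm above it) over the middle 150 mm of the lid with the fingers touching nothing of the carton (x of the grasp point in the frame of carton between -0.08 and 0.08 m and y of the grasp point in the frame of carton between -0.075 and 0.075 m and z of the grasp point in the frame of carton between 0.158 and 0.177 m and contact force between the fingers and carton below 0.05 N).
It fails at once if the carton is shifted by more than 20 mm or lifted by more than 8 mm (distance of carton from where it was at the start of the episode above 0.02 m or height (world z) of carton above 0.008 m).
It fails at once if the dispenser or a jar is moved by more than 20 mm or tipped (distance of any of dispenser, jar_0, jar_1, jar_2 from where it was at the start of the episode above 0.02 m or angle between any of dispenser, jar_0, jar_1, jar_2's own z axis and vertical above 0.3 rad).
It also fails if it takes over 43 s, if anything falls off the work surface, if the arm or the gripper's body presses on something with over 40 N, if the wrist force passes 120 N, or if a joint passes its speed limit or range.

## Working session

There is one attempt and no reset: what is moved stays moved. The work goes in short steps, Python scripts to look and compute and a tool call to move; the robot and the scene stay as the last step left them, time stands still between calls to the robot, and variables do not carry over. Pictures are saved under pics/ and viewed, at most 10 in all, crops included, and the job is handed in when it is done.

Besides the shell and the picture viewer there is one more tool, called after "Emit:" as name([rows], argument=value, ...), one row to a line, values as JSON. play_rows: Moves the arm, as the interface text tells. Its arguments: {"type":"object","properties":{"steps":{"type":"array","items":{"type":"array","items":{"type":"array","items":{"type":"number"}}}},"gripper":{"type":"number"},"squeeze":{"type":"number"}},"required":["steps"]}

```bash
mkdir -p pics; cat > h.py <<'E'
import numpy as np,cv2
from scipy.spatial.transform import Rotation as R
from workcell import bot
def cam(n):
    c=bot.camera(n); return c
def pix2w(c,u,v,z):
    f=192/np.tan(np.radians(c['vfov'])/2)
    d=R.from_euler('xyz',c['attitude'],degrees=True).apply([(u-c['cx'])/f,(v-c['cy'])/f,1])
    p=np.array(c['xyz']); return p+d*(z-p[2])/d[2]
def w2pix(c,P):
    f=192/np.tan(np.radians(c['vfov'])/2)
    q=R.from_euler('xyz',c['attitude'],degrees=True).inv().apply(np.array(P)-np.array(c['xyz']))
    return q[0]/q[2]*f+c['cx'],q[1]/q[2]*f+c['cy']
E
python3 - <<'E'
from h import *
print(bot.get_obs())
import pickle
for n in ['top','scene']:
    c=cam(n); cv2.imwrite(f'pics/{n}0.png',cv2.resize(c['img'],(800,600),interpolation=cv2.INTER_CUBIC)); pickle.dump(c,open(n+'.pkl','wb'))
    print({k:v for k,v in c.items() if k!='img'})
E
```

```text
{'time': 0.0, 'q': array([6.77243953e+01, 5.00975128e+00, 1.00333315e+01, 9.50987230e+01,
       9.13324234e-04, 9.00005252e+01]), 'qd': array([ 0.0579987 ,  0.07217584,  0.02752271,  0.02797304, -0.01483319,
        0.03136063]), 'joint_efforts': array([ 5.52146521e-04, -5.20388067e+01,  4.64802110e+01,  1.63085887e-02,
        1.81069081e-04, -2.50092619e-06]), 'ee_pos': array([0.20840177, 0.50876411, 0.24928594]), 'tcp_rot': array([-1.79924857e+02, -9.12634655e-04,  1.57723869e+02]), 'wrist_force': array([-0.14962019, -0.29167965,  0.97453823]), 'torque': array([ 0.01575216, -0.02743306,  0.05058012]), 'grasp_force': 0.0, 'opening': 0.0854477946016773}
{'vfov': 49.656860784067504, 'cx': 257.884954709119, 'cy': 191.4877430880908, 'xyz': array([0.53737917, 0.02440663, 1.08987693]), 'attitude': array([-175.11017804,   -0.31838176,  -91.04891055])}
{'vfov': 57.10323709850571, 'cx': 253.0263709307959, 'cy': 195.445482948779, 'xyz': array([1.24647174, 0.26889035, 0.62762416]), 'attitude': array([-128.01679557,   -0.63773572,  108.92971416])}
```

View pics/top0.png

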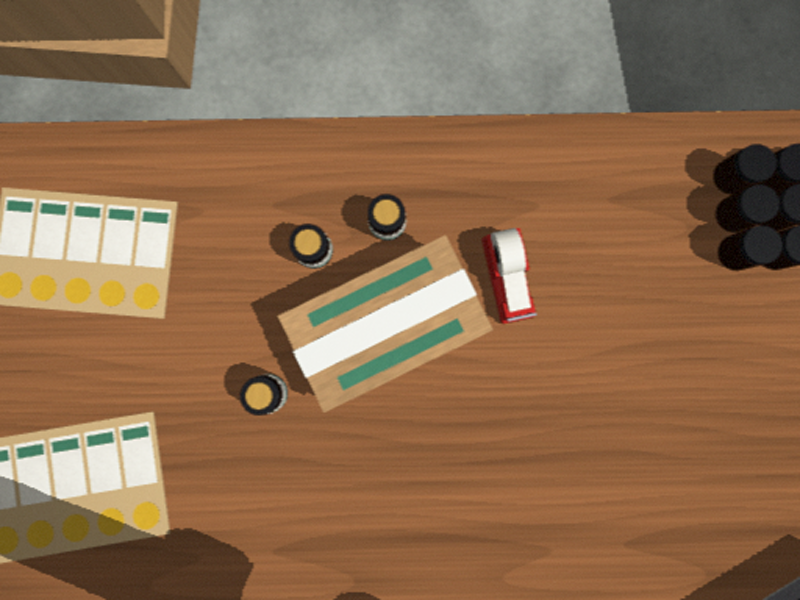

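View pics/scene0.png

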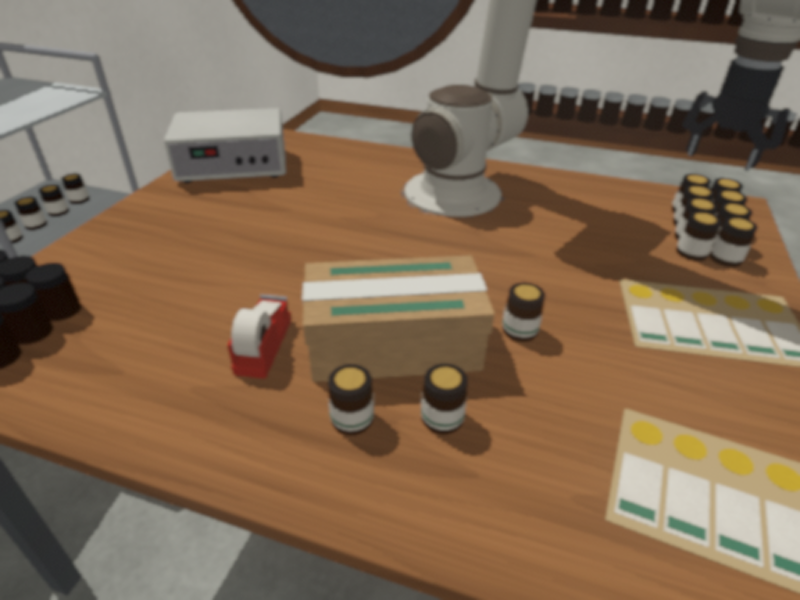

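The top view shows the strip running from about (303,363) to (467,284) in the 800x600 view. The dispenser is at the right end (510,275), jars at (387,217), (310,247) and (262,396).

```bash
python3 - <<'E'
from h import *
import pickle
for n,box in [('top',(185,165,310,245)),('scene',(185,165,320,200))]:
    c=pickle.load(open(n+'.pkl','rb')); im=c['img'].astype(int)
    m=((im.min(2)>150)&(im.max(2)-im.min(2)<40)).astype(np.uint8)
    k=np.zeros_like(m); x0,y0,x1,y1=box; k[y0:y1,x0:x1]=1
    N,l,st,ce=cv2.connectedComponentsWithStats(m*k)
    i=1+np.argmax(st[1:,4]); print(n,st[i])
    ct=max(cv2.findContours((l==i).astype(np.uint8),0,2)[0],key=cv2.contourArea)
    if n=='top':
        b=cv2.boxPoints(cv2.minAreaRect(ct))
    else: b=cv2.approxPolyDP(ct,4,True)[:,0]
    W=[pix2w(c,u,v,.122) for u,v in b]
    for p,w in zip(b,W): print(p,w.round(4))
    for j in range(len(W)): print(np.linalg.norm(W[j]-W[j-1]).round(4))
    print('cent',pix2w(c,*ce[i],.122))
c=pickle.load(open('top.pkl','rb'))
for n,u,v,z in [('disp',512,275,.05),('paper',510,250,.096),('redend',518,318,0.02),('j',387,212,.085),('j',309,244,.085),('j0',259,396,.085),('cornerTR',447,236,.12),('BR',493,326,.12),('BL',324,411,.12),('TL',278,315,.12)]:
    print(n,pix2w(c,u*.64,v*.64,z).round(3))
E
```

```text
top [ 188  172  117   70 2303]
[187.15196 224.22353] [0.5467 0.1832 0.122 ]
[296.12054 170.89845] [ 0.6671 -0.0733  0.122 ]
[304.54602 188.11577] [ 0.6261 -0.092   0.122 ]
[195.57745 241.44084] [0.5066 0.1639 0.122 ]
0.0445
0.2833
0.0451
0.2824
cent [0.58588746 0.04631203 0.122     ]
scene [ 194  175  117   17 1335]
[310 183] [0.539  0.1794 0.122 ]
[306 175] [0.5086 0.1629 0.122 ]
[197 180] [ 0.621  -0.0852  0.122 ]
[194 191] [ 0.6637 -0.0721  0.122 ]
0.2808
0.0347
0.2724
0.0447
cent [0.58773061 0.04349174 0.122     ]
disp [ 0.662 -0.16   0.05 ]
paper [ 0.696 -0.15   0.096]
redend [ 0.594 -0.173  0.02 ]
j [0.761 0.04  0.085]
j [0.713 0.163 0.085]
j0 [0.478 0.241 0.085]
cornerTR [ 0.715 -0.051  0.12 ]
BR [ 0.578 -0.117  0.12 ]
BL [0.456 0.137 0.12 ]
TL [0.6   0.205 0.12 ]
```

Emit:
play_rows([
  [[0, 0, 0, 0.124], [0, 0, 0, 0.124], [0, 0, 0, 0.124], [0, 0, 0, 0.124], [0, 0, 0, 0.124]],
], gripper=0)

```text
time: 0.52
ee_pos: [0.2084, 0.5088, 0.2496]
tcp_rot: [-180.0, 0.0, 121.8]
wrist_force: [-0.1, -0.5, 0.4]
opening: 0.0255
grasp_force: 0.0
```

Emit:
play_rows([
  [[0, 0, 0, 0.124], [-0.028, 0.006, 0, 0], [-0.028, 0.006, 0, 0], [-0.028, 0.006, 0, 0], [-0.028, 0.006, 0, 0]],
])

```text
time: 0.93
ee_pos: [0.2781, 0.4166, 0.2495]
tcp_rot: [-180.0, 0.0, 115.1]
wrist_force: [0.4, 0.4, 0.1]
opening: 0.0001
grasp_force: 0.0
```

Emit:
play_rows([
  [[-0.028, 0.006, 0, 0], [-0.028, 0.006, 0, 0], [-0.028, 0.006, 0, 0], [-0.028, 0.006, 0, 0], [-0.028, 0.006, 0, 0]],
])

```text
time: 1.35
ee_pos: [0.3648, 0.3023, 0.2498]
tcp_rot: [-180.0, 0.0, 115.1]
wrist_force: [0.4, -0.4, 0.1]
opening: 0.0
grasp_force: 0.0
```

Emit:
play_rows([
  [[-0.028, 0.006, 0, 0], [-0.028, 0.006, 0, 0], [-0.028, 0.006, 0, 0], [-0.028, 0.006, 0, 0], [-0.028, 0.006, 0, 0]],
])

```text
time: 1.77
ee_pos: [0.4514, 0.1882, 0.2497]
tcp_rot: [-180.0, -0.0, 115.1]
wrist_force: [0.0, 1.2, -0.7]
opening: -0.0004
grasp_force: 0.0
```

Emit:
play_rows([
  [[-0.028, 0.006, 0, 0], [-0.028, 0.006, 0, 0], [-0.028, 0.006, 0, 0], [-0.028, 0.006, 0, 0], [-0.028, 0.006, 0, 0]],
])

```text
time: 2.18
ee_pos: [0.538, 0.0742, 0.2496]
tcp_rot: [-180.0, -0.0, 115.1]
wrist_force: [-0.0, 0.4, 0.2]
opening: -0.0001
grasp_force: 0.0
```

Emit:
play_rows([
  [[-0.028, 0.006, 0, 0], [-0.028, 0.006, 0, 0], [-0.028, 0.006, 0, 0], [0, 0, 0, 0], [0, 0, 0, 0]],
])

```text
time: 2.6
ee_pos: [0.5896, 0.006, 0.2489]
tcp_rot: [-179.9, -0.0, 115.0]
wrist_force: [-0.7, 0.9, -1.0]
opening: 0.0
grasp_force: 0.0
```

Emit:
play_rows([
  [[-0.0276, 0.0047, 0, 0], [-0.0276, 0.0047, 0, 0], [-0.0276, 0.0047, 0, 0], [0, 0, 0.03, 0], [0, 0, 0.03, 0]],
])

```text
time: 3.02
ee_pos: [0.6385, -0.0623, 0.1907]
tcp_rot: [179.8, 0.1, 115.0]
wrist_force: [0.3, -0.6, -1.2]
opening: 0.0001
grasp_force: 0.0
```

Emit:
play_rows([
  [[0, 0, 0.02, 0], [0, 0, 0.01, 0], [0, 0, 0.004, 0], [0, 0, 0, 0], [0, 0, 0, 0]],
])

```text
time: 3.43
ee_pos: [0.6375, -0.0615, 0.1576]
tcp_rot: [179.9, 0.1, 115.1]
wrist_force: [0.1, 0.4, 0.0]
opening: -0.0002
grasp_force: 0.0
```

```bash
python3 - <<'E'
from h import *
import pickle
T=cam('top')['img'][140:260,170:340]; S=cam('scene')['img'][130:270,130:350]
fs=[bot.get_obs()['wrist_force']];print(fs, bot.get_obs()['ee_pos'])
cv2.imwrite('pics/c1.png',np.vstack([cv2.resize(T,(560,280),interpolation=2),cv2.resize(S,(560,300),interpolation=2)]))
E
```

```text
[array([-0.28646958,  0.49234156,  0.30705181])] [ 0.63777312 -0.06172669  0.15788147]
```

View pics/c1.png

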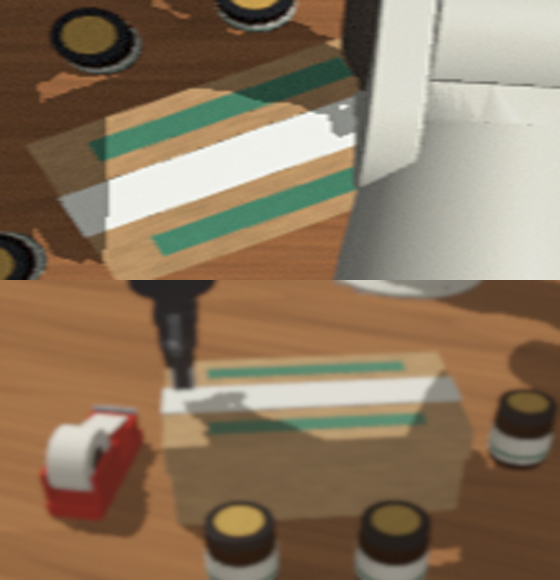

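The closed fingertips at (182,387) in the lower view hang just over the strip's dispenser end, and the arm is clear of the dispenser and jars. Next I come down slowly.

Emit:
play_rows([
  [[0, 0, 0.005, 0], [0, 0, 0.005, 0], [0, 0, 0.002, 0], [0, 0, 0, 0], [0, 0, 0, 0]],
])

```text
time: 3.95
ee_pos: [0.637, -0.062, 0.1437]
tcp_rot: [-180.0, -0.0, 115.1]
wrist_force: [0.6, -1.1, -0.1]
opening: 0.0001
grasp_force: 0.0
```

Emit:
play_rows([
  [[0, 0, 0.001, 0], [0, 0, 0.001, 0], [0, 0, 0.001, 0], [0, 0, 0, 0], [0, 0, 0, 0]],
])

```text
time: 4.37
ee_pos: [0.6371, -0.0619, 0.141]
tcp_rot: [-180.0, -0.0, 115.1]
wrist_force: [-0.4, 0.1, 0.1]
opening: 0.0001
grasp_force: 0.0
```

Emit:
play_rows([
  [[0, 0, 0.001, 0], [0, 0, 0.001, 0], [0, 0, 0.001, 0], [0, 0, 0, 0], [0, 0, 0, 0]],
])

```text
time: 4.78
ee_pos: [0.6373, -0.0619, 0.1382]
tcp_rot: [180.0, 0.0, 115.1]
wrist_force: [-0.3, -0.4, 3.0]
opening: 0.0
grasp_force: 1.5
```

Emit:
play_rows([
  [[0, 0, 0.001, 0], [0, 0, 0, 0], [0, 0, 0, 0], [0, 0, 0, 0], [0, 0, 0, 0]],
])

```text
time: 5.2
ee_pos: [0.6372, -0.062, 0.1371]
tcp_rot: [180.0, 0.0, 115.1]
wrist_force: [-0.9, 0.8, 4.2]
opening: 0.0003
grasp_force: 1.9
```

Emit:
play_rows([
  [[0.003, 0, 0, 0], [0.006, 0, 0, 0], [0.006, 0, 0, 0], [0.006, 0, 0, 0], [0.006, 0, 0, 0]],
])

```text
time: 5.62
ee_pos: [0.6255, -0.0368, 0.1371]
tcp_rot: [180.0, 0.0, 115.1]
wrist_force: [1.6, -2.7, 4.0]
opening: 0.0002
grasp_force: 1.9
```

Emit:
play_rows([
  [[0.006, 0, 0, 0], [0.006, 0, 0, 0], [0.006, 0, 0, 0], [0.006, 0, 0, 0], [0.006, 0, 0, 0]],
])

```text
time: 6.03
ee_pos: [0.6127, -0.0097, 0.137]
tcp_rot: [180.0, 0.0, 115.1]
wrist_force: [0.5, -2.4, 4.0]
opening: 0.0001
grasp_force: 1.9
```

Steady 4 N down, 2.5 N drag. Continuing the stroke.

Emit:
play_rows([
  [[0.006, 0, 0, 0], [0.006, 0, 0, 0], [0.006, 0, 0, 0], [0.006, 0, 0, 0], [0.006, 0, 0, 0]],
])

```text
time: 6.45
ee_pos: [0.6, 0.0174, 0.137]
tcp_rot: [-180.0, 0.0, 115.1]
wrist_force: [1.5, -2.4, 4.1]
opening: -0.0001
grasp_force: 1.9
```

Emit:
play_rows([
  [[0.006, 0, 0, 0], [0.006, 0, 0, 0], [0.006, 0, 0, 0], [0.006, 0, 0, 0], [0.006, 0, 0, 0]],
])

```text
time: 6.87
ee_pos: [0.5873, 0.0446, 0.137]
tcp_rot: [-180.0, -0.0, 115.1]
wrist_force: [0.5, -1.9, 3.4]
opening: -0.0002
grasp_force: 1.9
```

Emit:
play_rows([
  [[0.006, 0, 0, 0], [0.006, 0, 0, 0], [0.006, 0, 0, 0], [0.006, 0, 0, 0], [0.006, 0, 0, 0]],
])

```text
time: 7.28
ee_pos: [0.5745, 0.0717, 0.137]
tcp_rot: [-180.0, -0.0, 115.1]
wrist_force: [1.7, -1.9, 3.1]
opening: -0.0003
grasp_force: 1.9
```

Emit:
play_rows([
  [[0.006, 0, 0, 0], [0.006, 0, 0, 0], [0.006, 0, 0, 0], [0.006, 0, 0, 0], [0.006, 0, 0, 0]],
])

```text
time: 7.7
ee_pos: [0.5618, 0.0989, 0.137]
tcp_rot: [-180.0, -0.0, 115.1]
wrist_force: [0.9, -1.8, 3.7]
opening: 0.0003
grasp_force: 1.9
```

Emit:
play_rows([
  [[0.006, 0, 0, 0], [0.006, 0, 0, 0], [0.006, 0, 0, 0], [0.006, 0, 0, 0], [0.006, 0, 0, 0]],
])

```text
time: 8.12
ee_pos: [0.5491, 0.1261, 0.137]
tcp_rot: [-180.0, -0.0, 115.1]
wrist_force: [1.4, -1.9, 3.4]
opening: -0.0002
grasp_force: 1.9
```

Emit:
play_rows([
  [[0.006, 0, 0, 0], [0.006, 0, 0, 0], [0.006, 0, 0, 0], [0.006, 0, 0, 0], [0.006, 0, 0, 0]],
])

```text
time: 8.53
ee_pos: [0.5364, 0.1532, 0.137]
tcp_rot: [-180.0, 0.0, 115.1]
wrist_force: [1.4, -2.8, 4.0]
opening: 0.0001
grasp_force: 1.9
```

At the far end (about 20 mm from it). A short dwell, then straight up.

Emit:
play_rows([
  [[0.003, 0, 0, 0], [0, 0, 0, 0], [0, 0, 0, 0], [0, 0, -0.004, 0], [0, 0, -0.01, 0]],
])

```text
time: 8.95
ee_pos: [0.5346, 0.1551, 0.1498]
tcp_rot: [-179.8, -0.0, 115.1]
wrist_force: [-0.6, 0.0, 0.0]
opening: 0.0001
grasp_force: 0.0
```

Emit:
play_rows([
  [[0, 0, -0.025, 0], [0, 0, -0.025, 0], [0, 0, -0.025, 0], [0, 0, -0.025, 0], [0, 0, 0, 0]],
])

```text
time: 9.37
ee_pos: [0.5364, 0.1553, 0.2566]
tcp_rot: [179.6, 0.1, 115.1]
wrist_force: [1.1, -0.2, 1.0]
opening: 0.0
grasp_force: 0.0
```

```bash
python3 - <<'E'
from h import *
T=cam('top')['img'][120:280,130:360]; S=cam('scene')['img'][130:290,130:370]
cv2.imwrite('pics/c2.png',np.vstack([cv2.resize(T,(430,290),interpolation=2),cv2.resize(S,(430,290),interpolation=2)]))
import pickle
c=pickle.load(open('scene.pkl','rb'))['img'][200:290,130:310].astype(int)
print(np.abs(c-cam('scene')['img'][200:290,130:310].astype(int)).mean())
E
```

```text
4.33343621399177
```

View pics/c2.png

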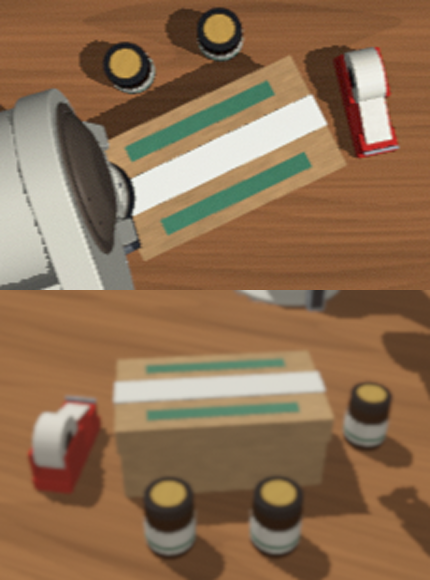

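The carton, dispenser (365,100) and jars all stand where they were, the lid is flat, and the tool is clear above.

```bash
python3 -c "
from workcell import bot
print(bot.job_done())"
```

```text
the job is handed in; nothing more can be done
None
```

I rubbed the strip end to end in one stroke from the dispenser's end at about 4 N, then lifted clear; the last pictures showed no visible shift of the carton, dispenser or jars, and I handed the job in (no verdict came back).

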